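# Find the loose well lid on the vial thawing dock and hold it open

### The job

Throw the dock's red-knobbed interlock lever into the notch between the two green teeth to release the lids. Then tap the bar handles of the three purple lids from above to find the one whose seat is loose and sinks under the tap, lift that lid alone to about 45 degrees open, and finish while still holding it there, with the lever still in its notch, the other two lids shut and the things around left where they are.

Things in the scene. Friction and masses are not known exactly. Their poses are not given: they have to be found in the camera images.
- dock: White dock fixed to the table, 200 x 370 x 90 mm (x, y, z); origin at the centre of its underside, x away from the robot's side, y to the left along the row. On top stand three identical wells, 115 mm apart along y: an aluminium collar 88 mm across under a purple lid 86 mm across, 10 mm thick, its top 130 mm above the table. Which collar is loose changes from run to run and cannot be seen.
- bar_left (a point): Middle of the left (dock +y) lid's handle while shut, 162 mm above the table, dock axes (a fixed point of the dock). The handle is a round steel bar 10 mm thick, 54 mm long along dock y, on end posts, 32 mm above the lid. The lid's hinge axis runs along y, 68 mm towards dock +x of the bar and 37 mm below it; the lid swings up about it and falls shut when let go.
- bar_middle (a point): The same for the middle lid, with the same handle and hinge.
- bar_right (a point): The same for the right (dock -y) lid, with the same handle and hinge.
- give_loose (a joint): Sinking of the loose collar and its lid in m: 0 at rest, 0.008 fully down. A press of 1.5 to 4.5 N on its bar sends it down, and it springs back when released; the two firm ones move less than 1.5 mm. This does not tell which place is loose, but it moves when that one is tapped.
- lid_loose (a joint): Opening angle of the loose lid in rad: 0 shut, 0.785 is 45 degrees, 1.2 fully up.
- lid_firm_a (a joint): Opening angle of one firm lid in rad (0 shut).
- lid_firm_b (a joint): Opening angle of the other firm lid in rad (0 shut).
- lever (a joint): Lever angle in rad: 0 leans 0.7 rad from upright towards the robot (red tooth), grows as it is thrown away to its +x, upright at 0.7, end at 1.4 (black tooth); 0.95 is the middle of the notch between the green teeth. Nothing clicks: friction (about 2 N at the knob) keeps it where it is left. Starts between 0 and 0.45.
- lever_pivot (a point): Pivot of the lever, 50 mm above the table, on a grey block 130 x 75 x 50 mm to the left of the dock; the x axis is the throw direction, the pivot axis is y. A steel quadrant of 55 mm radius with coloured teeth reaching 67 mm from the pivot stands 13 to 27 mm to its +y side.
- lever_knob (a point): Centre of the red knob at the lever's end, 115 mm from the pivot: a cylinder 24 mm across, 32 mm long along the pivot axis (y); moves with the lever.
- notch (a point): Where the knob's centre is when the lever is in the middle of the green notch (fixed point of the grey block).
- vial1: Loose glass vial with purple cap, 22 mm across, 45 mm tall, standing on the dock's top behind the lids; origin under its centre. Leave it.
- vial2: A second such vial, on the table to the right of the dock. Leave it.
- vial3: A third such vial, also standing on the dock's top behind the lids. Leave it.
- spray: Bottle 56 mm across, 130 mm tall, at the right. Leave it.
- beaker: Glass beaker 70 mm across, 90 mm tall, at the left. Leave it.
- notebook: Blue notebook 150 x 110 x 14 mm, at the left. Leave it.
- timer: Grey timer 60 x 75 x 22 mm, at the right. Leave it.

How it is judged (in metres and radians):
On the way, in this order (a step that is already met when the one before it is completed fails the run):
1. the lever stands in the green notch, all lids shut (value of joint lever between 0.83 and 1.07 rad and value of joint each of lid_loose, lid_firm_a, lid_firm_b below 0.08 rad), for 0.2 s.
2. the loose seat has been tapped down, lids still shut (value of joint give_loose above 0.004 m and value of joint lid_loose below 0.08 rad).
3. the loose lid is held about 45 degrees open (value of joint lid_loose between 0.55 and 1.05 rad and contact force between the fingers and anything else above 0.3 N), for 0.2 s.
At the end, for the whole second after the job is handed in: The loose lid is still and held by the fingers 0.55 to 1.05 rad (32 to 60 degrees) open, the two firm lids are shut (under 0.08 rad), and the lever is within 0.12 rad of the middle of the green notch (all of step 3 and velocity of joint lid_loose between -0.1 and 0.1 rad/s and value of joint each of lid_firm_a, lid_firm_b below 0.08 rad and value of joint lever between 0.83 and 1.07 rad); the arm keeps its last pose, push and grip.
It fails at once if a firm lid was lifted open (over 0.15 rad) (value of joint any of lid_firm_a, lid_firm_b above 0.15 rad).
It fails at once if the loose lid was lifted (over 0.15 rad) with the lever out of its notch (value of joint lid_loose above 0.15 rad and not (value of joint lever between 0.8 and 1.1 rad)).
It fails at once if a bystander was moved by more than 40 mm (distance of any of vial1, vial2, vial3, spray, beaker, notebook, timer from where it was at the start of the episode above 0.04 m).
It also fails if it takes over 64 s, if anything falls off the work surface, if the arm or the gripper's body presses on something with over 40 N, if the wrist force passes 120 N, or if a joint passes its speed limit or range.

### The arm

A 6-joint arm with a two-finger parallel gripper is mounted at the origin on the work surface. World frame = base frame: x ahead of the robot, y to its left, z up, the work surface at z = 0. Lengths are in m, angles in degrees, forces in N, time in s.
With the tool pointing down it reaches from about 0.4 to 0.825 m from the base axis. Payload 7 kg.
Tool frame: the origin (TCP) lies at the very end of the fingers, on their centre line; the grasp point (between the pads) lies 19 mm behind it; y points along the fingers, x is the direction in which the jaws open and shut, and the axes are right-handed (so a half turn about y gives the same grasp; the last joint's range is limited). The gripper opens to 88 mm and grips with 3 to 60 N. Pads are 19 mm wide; open, the fingers measure 130 mm over their backs; the gripper's body (78 mm by 193 mm) begins 47 mm behind the grasp point.
Start: joints at [93.226, 20.546, 0.682, 0, -70.136, -16.507], TCP at [0.155, 0.657, 0.227] pointing down, gripper open.
Joint ranges: [-176.03, 176.03], [-82.01, 121.73], [-58.28, 71.71], [-173.87, 95.51], [-174.79, -0.11], [-173.66, 173.66]. Speed limits (degrees/s): [136.94, 136.94, 172.46, 180, 180, 180].

### API

Orientations are given as [roll, pitch, yaw] about the fixed x, y, z axes, in that order (R = Rz(yaw) Ry(pitch) Rx(roll)).
In Python, from plant import ctrl gives the robot as it stands.
- The arm moves only by the shell command python3 -m crank 'ROWS'. ROWS is JSON, a list that holds one entry, the list of rows, each a list of 5 numbers: the closure, from -1 (fully open) to 1 (shut), then the shift along the tool's x, y, z in mm, then the turn about the tool's y in rad. In form: [[[claw, x, y, z, turn], ...]]. A call has 1 to 12 rows; each row is the pose to reach, as a shift and turn from the pose commanded when the call began, along the tool's axes at that moment; what a row does not reach only later rows make up. A row lasts 1/8 s, in which the tool goes at most 62.5 mm and 10.7 degrees, less where a joint would pass 70% of its speed; a pose out of reach is approached as far as the arm can. A call with a gripper value outside its range is refused whole. The fingers move at their own pace and stop on an object; the grip force is fixed at half the most. Time passes only in rows, so rows that repeat a pose let the fingers close. It gives the time, the measured TCP pose, the force and the opening at its end, in the units of the state.
- ctrl.get_obs(): the state, without advancing time (a new reading comes with each control period).
- ctrl.snapshot(name): name is "scene" or "side" or "wrist"; returns the picture (400x640x3 uint8, red, green, blue); there is no depth.
- ctrl.camera_model(name): a dict with "fx", "fy", "cx", "cy" (pixels), "dist_coeffs" ([k1, k2, p1, p2, k3] as OpenCV has them; the pictures are not rectified), "origin" and "orientation" of the camera in the world; the wrist camera has in their place "hand_eye" (4x4, takes a point from camera to tool coordinates, whose origin is the TCP and whose axes are the tool frame's). Camera axes: x right, y down, z forward; pixel columns grow to the right and rows downward; lengths in m; the calibration is good to about 2 mm. A picture is of the moment at which its call begins: read the wrist's pose just before it. camera_model takes no time and is no camera call.
- ctrl.close_job(): hands the job in, once; it reports no verdict.
Trained networks look in the newest picture that a camera, given by its name, has taken for a name from the list of things; names that differ only in an ending like _2 or _b are one class to them, and where a whole thing is asked for, a point or a joint stands for the part that bears it (a point fixed in the world has none). Each returns a list of dicts, best first, with "confidence" (0 to 1); they miss things now and then, are a little off and sometimes report something else, mostly with a low value. They report only what shows in the picture. A call takes as long as a camera call.
- ctrl.find_in(camera, name): "extent" ([left, top, width, height] in pixels, round what is visible of it).
The state is a dict: "clock": time; "joint_pos": joint angles; "qvel": joint speeds; "tau": joint torques, N m; "tool_pos": TCP position; "orientation": TCP orientation; "force": force on the tool from outside, world axes, zero at the start; "moment": the same for the moment, N m; "opening": finger opening in m.
Only numpy, scipy, OpenCV 4.12 (cv2) and the standard library are available. Lean on these libraries where they do the work, as an engineer would, in place of code of your own. Each camera call takes 0.05 s, during which the arm holds its last target.

## Working session

There is one attempt and no reset: what is moved stays moved. The work goes in short steps, Python scripts to look and compute and a shell command to move; the robot and the scene stay as the last step left them, time stands still between calls to the robot, and variables do not carry over. Pictures are saved under pics/ and viewed, and the job is handed in when it is done.

```bash
ls; mkdir -p pics
cat > h.py <<'E'
import numpy as np, cv2
from plant import ctrl
from scipy.spatial.transform import Rotation as R
def snap(c,n):
    o=ctrl.get_obs(); im=ctrl.snapshot(c); cv2.imwrite(f'pics/{n}.png',cv2.cvtColor(np.asarray(im),cv2.COLOR_RGB2BGR)); return o
E
python3 - <<'E'
from h import *
o=ctrl.get_obs(); print(o)
for c in('scene','side','wrist'):
    print(c,ctrl.camera_model(c)); snap(c,c+'0')
    for n in('lever_knob','dock','lever','bar_left','lid_loose','vial1','beaker'):
        if c=='wrist' and n!='lever_knob':continue
        print(n,ctrl.find_in(c,n))
print(ctrl.get_obs()['clock'])
E
```

```text
pics
{'clock': 0.0, 'joint_pos': array([ 9.32255966e+01,  2.05931279e+01,  6.34480931e-01, -2.01730466e-02,
       -7.01351979e+01, -1.65050079e+01]), 'qvel': array([-0.06844336,  0.03770512, -0.02468858,  0.01058385,  0.01233492,
        0.03969734]), 'tau': array([ 1.11887985e-03, -5.82712805e+01,  2.93059409e+01,  6.99733749e+00,
        6.94596136e-03, -1.58343018e-04]), 'tool_pos': array([0.15498213, 0.65647448, 0.22560878]), 'orientation': array([-8.99915185e+01, -9.53660581e-02, -1.03286289e+02]), 'force': array([ 0.02708622,  0.22613187, -0.27671294]), 'moment': array([-0.01043487,  0.01091729, -0.04837832]), 'opening': 0.08757984227949521}
scene {'fx': 510.1497910024747, 'fy': 510.1497910024747, 'cx': 323.4890992598802, 'cy': 195.87421195275422, 'dist_coeffs': array([-0.00432562,  0.        ,  0.        ,  0.        ,  0.        ]), 'origin': array([1.21297713, 0.69852899, 1.405159  ]), 'orientation': array([-1.41784135e+02,  3.65953528e-02,  1.33665611e+02])}
lever_knob [{'extent': [341.5, 211.9, 23.5, 37.7], 'confidence': 0.77}]
dock [{'extent': [234.8, 161.5, 118.8, 102.4
[... 1217 characters left out ...]
4}]
beaker [{'extent': [279.3, 127.3, 15.5, 28.5], 'confidence': 0.59}, {'extent': [293.1, 169.0, 31.8, 29.4], 'confidence': 0.31}]
wrist {'fx': 301.7642011785207, 'fy': 301.7642011785207, 'cx': 313.46369783715136, 'cy': 201.0372708617431, 'dist_coeffs': array([-0.02405448,  0.        ,  0.        ,  0.        ,  0.        ]), 'hand_eye': array([[ 9.99999290e-01, -1.12469603e-03, -3.93731035e-04,
        -8.32874597e-04],
       [ 4.26299978e-05, -2.96438835e-01,  9.55051839e-01,
        -1.59485224e-01],
       [-1.19086018e-03, -9.55051178e-01, -2.96438577e-01,
         7.99999098e-02],
       [ 0.00000000e+00,  0.00000000e+00,  0.00000000e+00,
         1.00000000e+00]])}
lever_knob []
0.9
```

Run:
```python
import cv2
for n,(x0,y0,x1,y1) in dict(scene=(210,130,410,280),side=(250,110,450,260+30)).items():
    im=cv2.imread(f'pics/{n}0.png'); c=im[y0:y1,x0:x1]; c=cv2.resize(c,None,fx=4 if n=='scene' else 3.3,fy=4 if n=='scene' else 3.3,interpolation=cv2.INTER_CUBIC); cv2.imwrite(f'pics/{n}0c.png',c)
```

```text
(no output)
```

View pics/scene0.png

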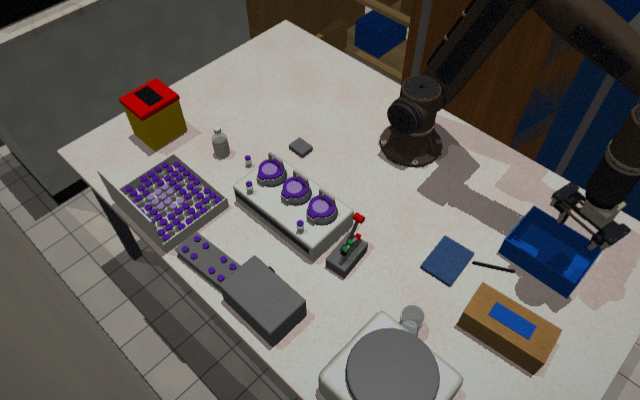

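View pics/scene0c.png

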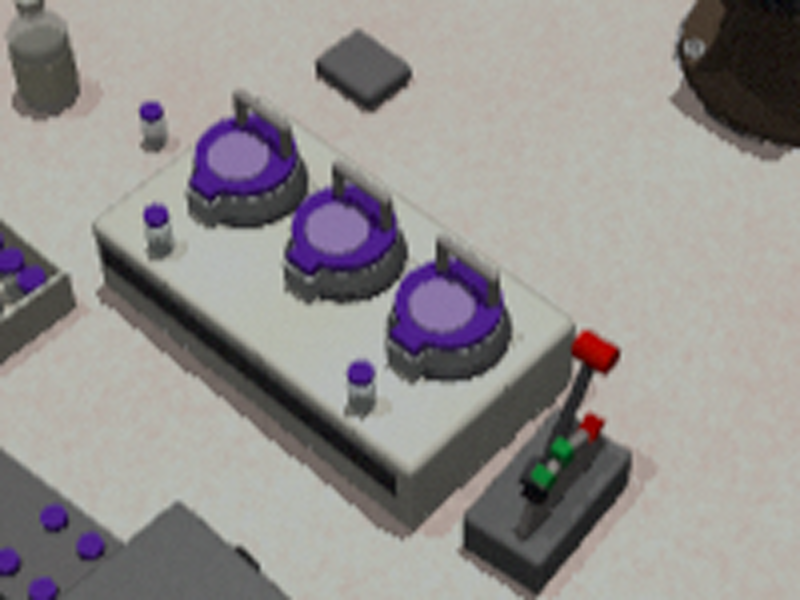

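View pics/side0c.png

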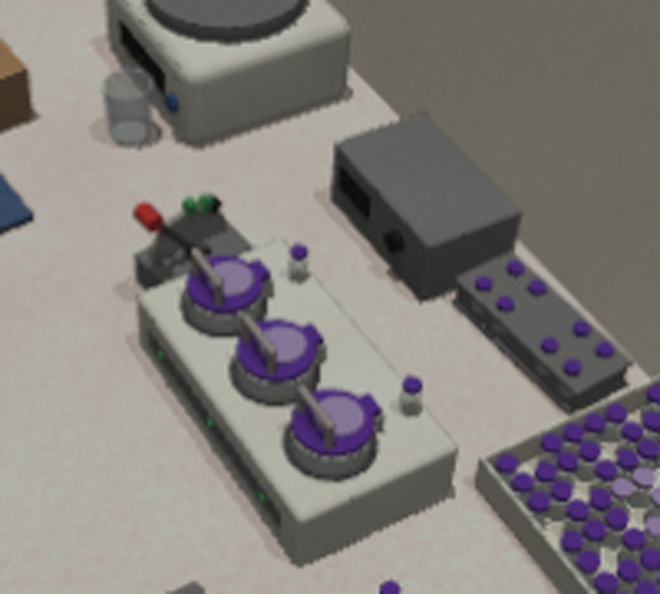

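View pics/wrist0.png

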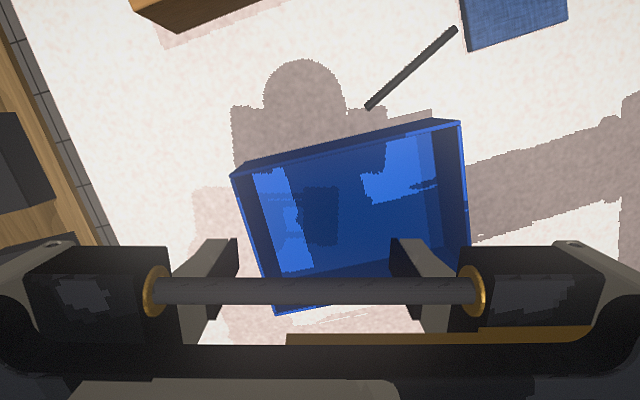

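```bash
cat >> h.py <<'E'
def cam(c):
    m=ctrl.camera_model(c); K=np.array([[m['fx'],0,m['cx']],[0,m['fy'],m['cy']],[0,0,1.]]); d=np.array(m['dist_coeffs'])
    if 'origin' in m: return K,d,R.from_euler('xyz',m['orientation'],degrees=True).as_matrix(),np.array(m['origin'])
    o=ctrl.get_obs(); Rt=R.from_euler('xyz',o['orientation'],degrees=True).as_matrix(); H=m['hand_eye']
    return K,d,Rt@H[:3,:3],o['tool_pos']+Rt@H[:3,3]
def proj(c,P):
    K,d,Rc,t=cam(c); P=np.atleast_2d(P); 
    return cv2.projectPoints(P,cv2.Rodrigues(Rc.T)[0],-Rc.T@t,K,d)[0][:,0]
def ray(c,uv):
    K,d,Rc,t=cam(c); n=cv2.undistortPoints(np.array([[uv]],float),K,d)[0,0]; v=Rc@np.array([*n,1]); return t,v/np.linalg.norm(v)
def tri(a,ua,b,ub):
    p,u=ray(a,ua);q,v=ray(b,ub); s=np.linalg.lstsq(np.c_[u,-v],q-p,rcond=None)[0]; A=p+s[0]*u;B=q+s[1]*v; return (A+B)/2,np.linalg.norm(A-B)
E
python3 - <<'E'
from h import *
sc=[(326.7,195),(300.8,176.5),(276,158.5),(359,218)]; si=[(312.4,192.4),(327.3,212.4),(345.8,233.6),(294.8,175.5)]
for a,b in zip(sc,si): print(tri('scene',a,'side',b))
from scipy.optimize import least_squares
# bar x in dock unknown = bx
L=np.array([[0,115,0],[0,0,0],[0,-115,0]])/1e3
def P(p):
    r=R.from_euler('z',p[2]).as_matrix(); return (r@L.T).T+[p[0],p[1],.162]
f=lambda p:np.r_[(proj('scene',P(p))-sc[:3]).ravel(),(proj('side',P(p))-si[:3]).ravel()]
s=least_squares(f,[.7,0,0]); print(s.x,np.rad2deg(s.x[2]),s.fun.round(1)); print(P(s.x))
E
```

```text
(array([0.49280295, 0.02530327, 0.15795727]), np.float64(0.0021280520972737633))
(array([ 0.49393603, -0.08692922,  0.15701163]), np.float64(0.003918135365209719))
(array([ 0.49897327, -0.2011214 ,  0.15954676]), np.float64(0.0007645666333422619))
(array([0.48200408, 0.15042563, 0.14456044]), np.float64(0.0020903626000601536))
[ 0.49567673 -0.08753651  0.02070657] 1.1863988235356933 [ 0.7 -0.4  0.  -0.9 -0.3 -0.8  0.1 -1.1  1.1 -0.9 -0.1 -0.1]
[[ 0.49329565  0.02743884  0.162     ]
 [ 0.49567673 -0.08753651  0.162     ]
 [ 0.49805782 -0.20251185  0.162     ]]
```

```bash
python3 -m crank '[[[-1,0,-60,0,0],[-1,50,-75,55,0.12],[-1,95,-80,110,0.26],[-1,138,-80,163,0.4],[-1,180,-80,213,0.54],[-1,222,-80,262,0.68],[-1,264,-80,312,0.82],[-1,306,-80,362,0.96],[-1,345,-80,408,1.1],[-1,383,-80,453,1.22],[-1,407,-80,481,1.318],[-1,407,-80,481,1.318]]]'
python3 - <<'E'
from h import *
o=snap('wrist','w1'); print(o['tool_pos'],o['orientation'],o['clock'],o['joint_pos'])
print(ctrl.find_in('wrist','lever_knob'))
E
```

```text
clock: 2.4
tool_pos: [0.5312, 0.1471, 0.3063]
orientation: [-90.0, -0.0, -179.1]
force: [-0.5, 0.5, 0.2]
opening: 0.0876
[0.5312166  0.14706521 0.30629325] [-8.99596758e+01 -1.78516940e-02 -1.79129160e+02] 2.4 [ 3.58543790e+01  6.40895976e+00 -7.62001619e+00  2.35003701e-02
 -7.60087709e+01 -3.49892222e+01]
[{'extent': [290.4, 163.8, 80.9, 37.5], 'confidence': 0.77}]
```

View pics/w1.png

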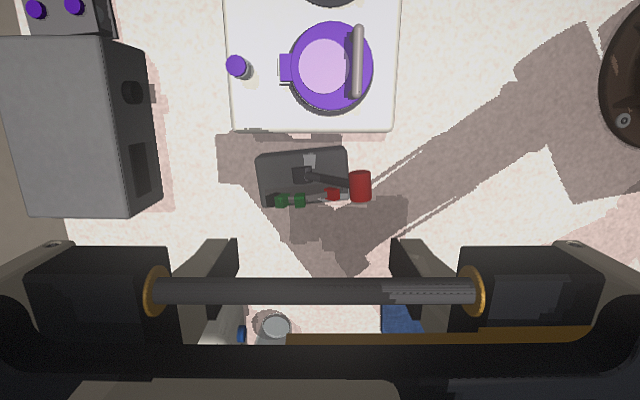

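Run:
```python
import cv2
im=cv2.imread('pics/w1.png')[135:225,240:390]; cv2.imwrite('pics/w1c.png',cv2.resize(im,None,fx=5.33,fy=5.33,interpolation=cv2.INTER_CUBIC))
```

```text
(no output)
```

View pics/w1c.png

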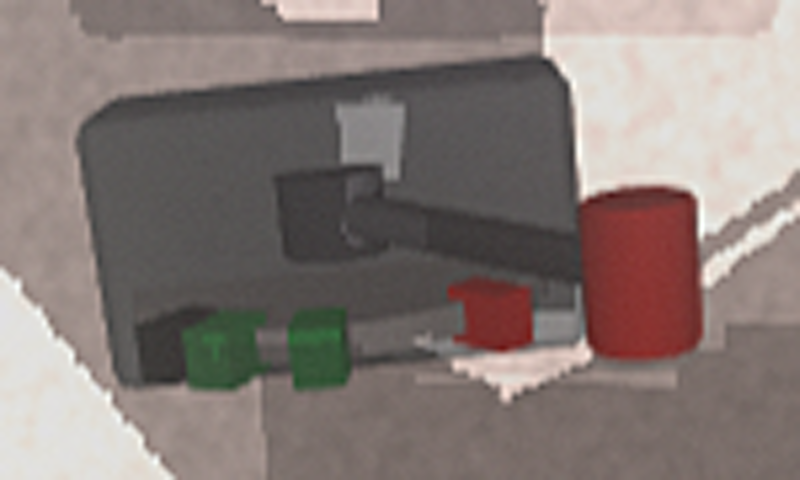

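```bash
cat > fit.py <<'E'
from h import *
from scipy.optimize import least_squares
w=lambda u,v:(240+u/5.333,135+v/5.333)
s=lambda u,v:(210+u/4,130+v/4)
d=lambda u,v:(250+u/3.3,110+v/3.3)
def L(P,p): return (R.from_euler('z',p[2]).as_matrix()@np.array(P).T).T+[p[0],p[1],.05]
def knob(th,y=0,r=.115): return [r*np.sin(th-.7),y,r*np.cos(th-.7)]
t=knob(.95,.02,.061)
def f(p):
    k=knob(p[3])
    cor=[[p[4]+sx*.065,p[5]+sy*.0375,0] for sx,sy in((1,-1),(-1,-1),(-1,1),(1,1))]
    r=[proj('wrist',L(cor,p))-[w(85,130),w(570,75),w(583,343),w(120,385)]]
    r+=[proj('wrist',L([k],p))-w(640,275),proj('wrist',L([t],p))-w(268,349)]
    r+=[proj('scene',L([k,t],p))-[s(596,352),s(552,461)]]
    r+=[proj('side',L([k,t],p))-[d(148,216),d(198,204)]]
    return np.r_[tuple(x.ravel() for x in r)]
q=least_squares(f,[.54,.15,.1,.1,0,0],loss='soft_l1'); p=q.x
print(p.round(4)); print(f(p).reshape(-1,2).round(1)); print('knob',L([knob(p[3])],p),'notch',L([knob(.95)],p))
E
python3 fit.py
```

```text
[ 0.5454  0.1587  0.1112  0.0833 -0.0008  0.0086]
[[-2.  -2. ]
 [ 0.9 -0.5]
 [ 1.6  1.3]
 [-0.8  1.4]
 [-0.7 -0.7]
 [-0.1  0. ]
 [ 1.1 -0.3]
 [ 1.4  0. ]
 [-0.5  0.3]
 [-0.8 -0.3]]
knob [[0.47933656 0.15130358 0.14381473]] notch [[0.57371336 0.16183952 0.16142493]]
```

```bash
python3 -m crank '[[[0,52,60,-5,-0.096],[0,52,100,-5,-0.096],[0,52,100,-5,-0.096],[0,52,100,-5,-0.096]]]'
python3 - <<'E'
from h import *
o=snap('wrist','w2'); print(o['tool_pos'],o['orientation'],o['clock'],o['force'],o['opening'])
print(proj('wrist',[[.4793,.1513,.1438]]))
E
```

```text
clock: 3.0
tool_pos: [0.479, 0.1557, 0.2089]
orientation: [-90.0, 0.2, -173.2]
force: [0.2, -0.2, 1.2]
opening: 0.0534
[0.47898387 0.15566384 0.20888354] [-9.00275504e+01  1.61817763e-01 -1.73169941e+02] 3.0 [ 0.23685129 -0.21935186  1.19717336] 0.05342192350325564
[[314.35132643 207.48870656]]
```

View pics/w2.png

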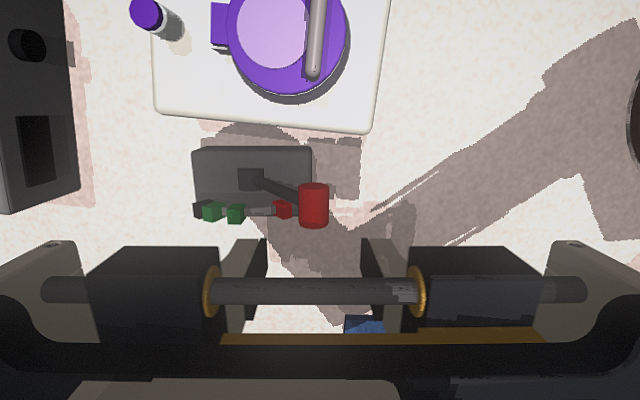

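```bash
python3 -m crank '[[[0,0,30,4,0],[0,0,60,4,0],[0,0,72,4,0],[0.35,0,72,4,0],[0.35,0,72,4,0],[0.35,0,72,4,0]]]'
python3 - <<'E'
from h import *
o=snap('wrist','w3'); print(o['tool_pos'],o['orientation'],o['clock'],o['force'],o['opening'])
snap('scene','s3')
im=cv2.imread('pics/s3.png')[150:270,280:440]; cv2.imwrite('pics/s3c.png',cv2.resize(im,None,fx=5,fy=5,interpolation=cv2.INTER_CUBIC))
E
```

```text
clock: 3.8
tool_pos: [0.4787, 0.1507, 0.1357]
orientation: [-90.0, 0.1, -173.3]
force: [0.1, -0.6, 0.4]
opening: 0.0287
[0.47873026 0.15067896 0.13566592] [-9.00480495e+01  9.60783165e-02 -1.73284686e+02] 3.8 [ 0.07277204 -0.57202248  0.40107265] 0.028684812156560078
```

View pics/w3.png

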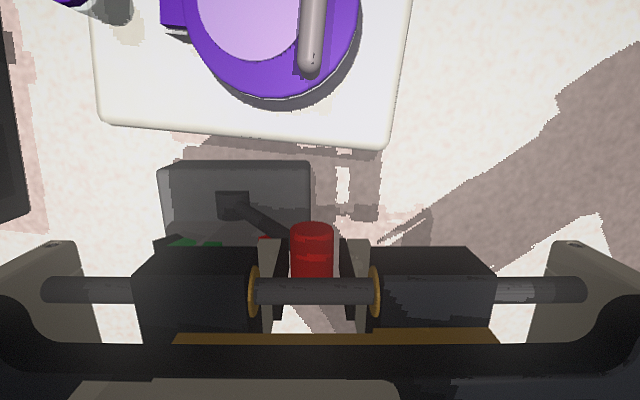

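View pics/s3c.png

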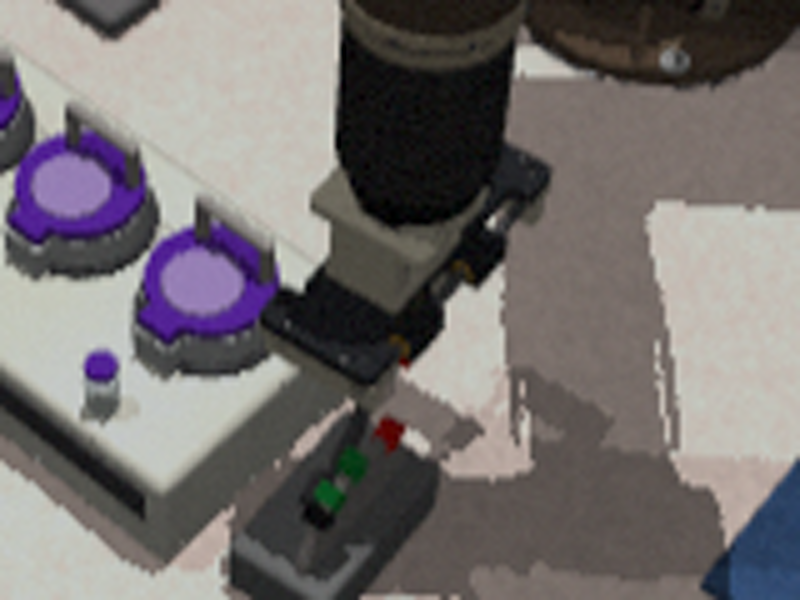

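```bash
python3 -m crank '[[[0.35,-16,-9,0,0],[0.35,-32,-15,0,0],[0.35,-48,-19,0,0],[0.35,-64,-20,0,0],[0.35,-80,-19,0,0],[0.35,-92,-18,0,0],[0.35,-98,-17,0,0],[0.35,-98,-17,0,0],[0.35,-98,-17,0,0]]]'
python3 - <<'E'
from h import *
o=snap('wrist','w4'); print(o['tool_pos'],o['orientation'],o['clock'],o['force'],o['opening'])
E
```

```text
clock: 5.03
tool_pos: [0.5754, 0.1618, 0.1516]
orientation: [-90.0, 0.0, -173.3]
force: [0.1, 1.1, -0.2]
opening: 0.0283
[0.5753979  0.16176102 0.15157113] [-9.00084829e+01  1.99525412e-02 -1.73292468e+02] 5.025 [ 0.11557569  1.0678259  -0.17855438] 0.028281815643482026
```

View pics/w4.png

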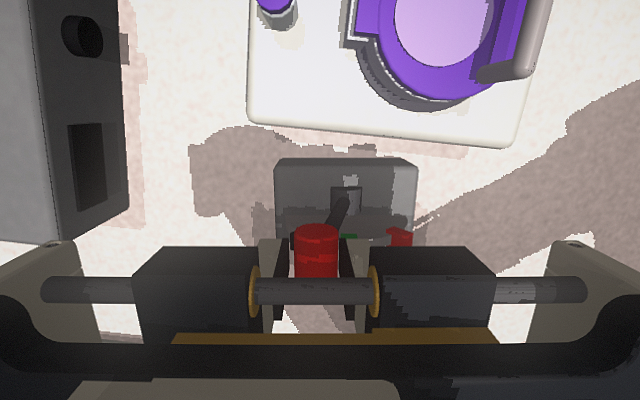

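```bash
python3 -m crank '[[[0.2,0,0,0,0],[0.2,0,-40,0,0],[0.2,20,-90,20,0],[0.2,20,-90,20,0],[0.2,20,-90,20,0]]]'
python3 - <<'E'
from h import *
o=snap('wrist','w5'); print(o['tool_pos'],o['orientation'],o['clock'],o['force'],o['opening'])
p=[0.5454,0.1587,0.1112]
for th in(.83,.95,1.07): print(th,proj('wrist',[[p[0]+.115*np.sin(th-.7)*np.cos(p[2]),p[1]+.115*np.sin(th-.7)*np.sin(p[2]),.05+.115*np.cos(th-.7)]]))
print(proj('wrist',[[.4933,.0274,.162]]))
im=cv2.imread('pics/w5.png')[120:270,220:420]; cv2.imwrite('pics/w5c.png',cv2.resize(im,None,fx=4,fy=4,interpolation=cv2.INTER_CUBIC))
E
```

```text
clock: 5.7
tool_pos: [0.5576, 0.1395, 0.2418]
orientation: [-90.0, 0.0, -173.3]
force: [-0.2, -0.4, 0.5]
opening: 0.0348
[0.55762336 0.13950177 0.24182651] [-9.00464356e+01  4.73070047e-02 -1.73307804e+02] 5.7 [-0.1594901  -0.39473755  0.51522782] 0.03481971715222214
0.83 [[307.18775318 230.98770174]]
0.95 [[291.40810839 229.72632043]]
1.07 [[276.62426754 227.78002094]]
[[417.40312916  73.3706794 ]]
```

View pics/w5.png

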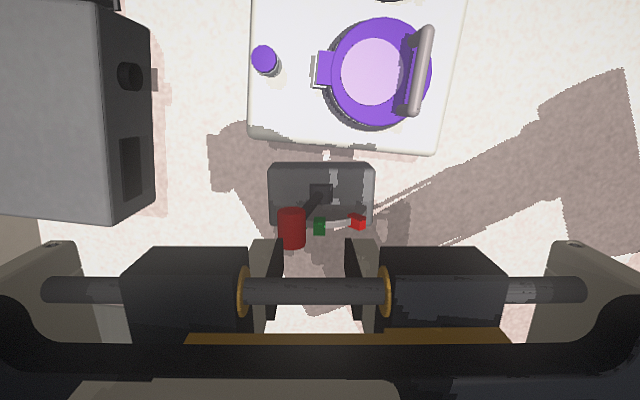

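View pics/w5c.png

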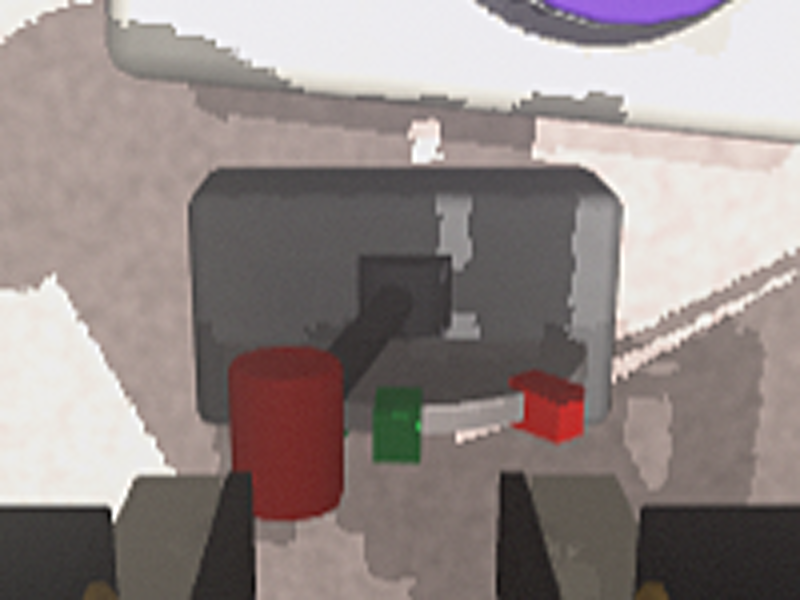

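```bash
python3 -m crank '[[[1,30,0,35,0.05],[1,60,0,80,0.096],[1,77,12,104,0.096],[1,77,12,104,0.096],[1,77,12,104,0.096]]]'
python3 - <<'E'
from h import *
o=snap('wrist','w6'); print(o['tool_pos'],o['orientation'],o['clock'],o['force'],o['opening'])
for y in(-.027,0,.027):print(proj('wrist',[[.4933-.02*y,.0274+y,.162]]))
E
```

```text
clock: 6.38
tool_pos: [0.4938, 0.0275, 0.229]
orientation: [-90.0, -0.0, -178.8]
force: [1.2, -0.5, 0.3]
opening: 0.0005
[0.49379631 0.02745733 0.22904821] [-8.99735442e+01 -4.65302099e-02 -1.78798038e+02] 6.375 [ 1.17353757 -0.47082243  0.2582825 ] 0.000496858349064268
[[314.10380169 178.58172042]]
[[314.07522627 211.75375224]]
[[314.04818216 242.76885272]]
```

View pics/w6.png

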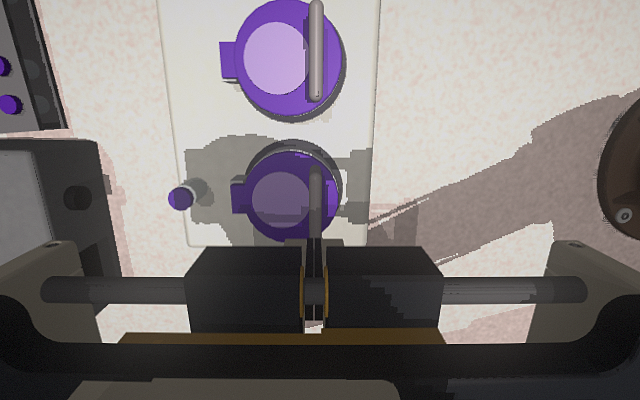

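Run:
```python
from h import *
r=np.array([-.0207,1,0])
m=np.array([.4957,-.0875,.162])
for k in(.027,.032): print(proj('wrist',[m+r*k]))
l=np.array([.4933,.0274,.162]); print(proj('wrist',[l-r*.027,l-r*.032]))
im=cv2.imread('pics/w6.png')[0:250,215:375]; cv2.imwrite('pics/w6c.png',cv2.resize(im,None,fx=2.4*1.0,fy=2.4,interpolation=cv2.INTER_CUBIC))
```

```text
[[314.05740299  94.95185054]]
[[314.05694422 102.31190885]]
[[314.07922877 178.5812357 ]
 [314.07995917 172.18808942]]
```

View pics/w6c.png

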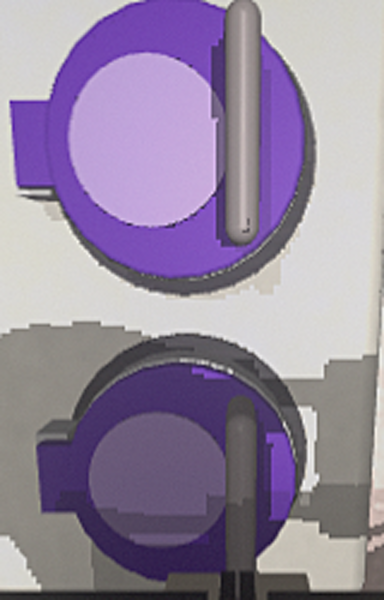

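```bash
python3 -m crank '[[[1,1,40,0,0],[1,1,57,0,0],[1,1,60,0,0],[1,1,62,0,0],[1,1,64,0,0],[1,1,64,0,0]]]'; python3 -m crank '[[[1,0,1,0,0],[1,0,2,0,0],[1,0,2,0,0]]]'
```

```text
clock: 7.18
tool_pos: [0.4934, 0.0276, 0.1667]
orientation: [-90.0, 0.1, -178.8]
force: [-1.6, 1.1, 5.2]
opening: 0.0006
clock: 7.55
tool_pos: [0.4934, 0.0275, 0.1658]
orientation: [-90.0, 0.2, -178.8]
force: [-4.8, 2.4, 13.2]
opening: 0.0003
```

```bash
python3 -m crank '[[[1,0,-25,0,0],[1,0,-25,60,0],[1,0,-25,115,0],[1,0,-15,115,0],[1,0,-4,115,0],[1,0,-2,115,0],[1,0,0,115,0],[1,0,0,115,0]]]'
```

```text
clock: 8.55
tool_pos: [0.4949, -0.0872, 0.1637]
orientation: [-90.0, -0.0, -178.7]
force: [-2.0, -1.8, 3.8]
opening: 0.0005
```

```bash
python3 -m crank '[[[1,0,2,0,0],[1,0,3,0,0],[1,0,3,0,0],[1,0,3,0,0]]]'; python3 -m crank '[[[1,0,1,0,0],[1,0,3,0,0],[1,0,3,0,0]]]'
```

```text
clock: 9.05
tool_pos: [0.4951, -0.0876, 0.1607]
orientation: [-90.0, 0.0, -178.8]
force: [-1.8, 2.4, 4.7]
opening: 0.0005
clock: 9.43
tool_pos: [0.4952, -0.0878, 0.1587]
orientation: [-90.0, 0.0, -178.8]
force: [-5.4, 4.5, 13.7]
opening: 0.0006
```

```bash
python3 -m crank '[[[1,1,-25,0,0],[0.3,1,-25,0,0],[0.3,1,-25,0,0],[0.3,1,-25,0,0],[0.3,1,-25,0,0]]]'
python3 - <<'E'
from h import *
o=snap('wrist','w7'); print(o['tool_pos'],o['orientation'],o['clock'],o['force'],o['opening'])
E
```

```text
clock: 10.05
tool_pos: [0.4937, -0.0879, 0.182]
orientation: [-90.0, -0.1, -178.8]
force: [0.2, -0.5, 0.3]
opening: 0.0299
[ 0.49370187 -0.08788172  0.18195544] [-8.99905245e+01 -6.04777887e-02 -1.78802940e+02] 10.05 [ 0.24565389 -0.4500911   0.33207535] 0.029866244313186196
```

View pics/w7.png

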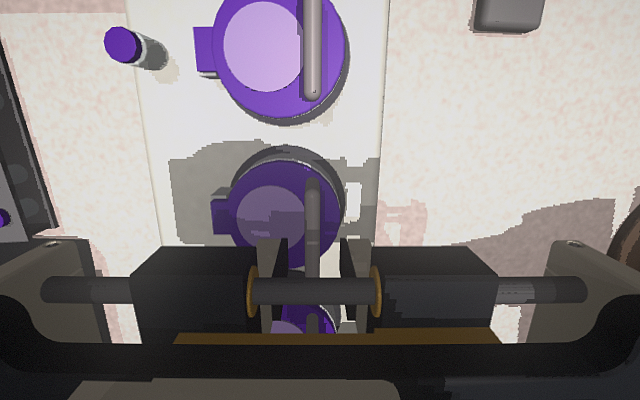

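Bar at x≈312, between the fingers (tips at ≈287 and ≈341, midpoint 314). It is centred, so I descend and grip.

```bash
python3 -m crank '[[[0.3,0,15,0,0],[0.3,0,30,0,0],[0.3,0,30,0,0],[1,0,30,0,0],[1,0,30,0,0],[1,0,30,0,0],[1,0,30,0,0]]]'
```

```text
clock: 10.98
tool_pos: [0.4947, -0.0877, 0.153]
orientation: [-90.0, 0.1, -178.8]
force: [3.1, -0.5, -0.6]
opening: 0.0089
```

```bash
python3 -m crank '[[[1,-3.5,-6,0,0],[1,-7.5,-11,0,0],[1,-12,-16.5,0,0],[1,-17,-21,0,0],[1,-17,-21,0,0]]]'
python3 - <<'E'
from h import *
o=snap('wrist','w8'); print(o['tool_pos'],o['orientation'],o['clock'],o['force'],o['opening'])
snap('side','d8')
im=cv2.imread('pics/d8.png')[150:300,240:440]; cv2.imwrite('pics/d8c.png',cv2.resize(im,None,fx=4,fy=4,interpolation=cv2.INTER_CUBIC))
E
```

```text
clock: 11.6
tool_pos: [0.5105, -0.0876, 0.1739]
orientation: [-90.0, -0.1, -178.8]
force: [-4.0, -0.1, 1.9]
opening: 0.0091
[ 0.51053381 -0.08758269  0.17388923] [-8.99922917e+01 -6.69522808e-02 -1.78806617e+02] 11.6 [-3.98208615 -0.06998263  1.8652849 ] 0.00913317616825248
```

View pics/w8.png

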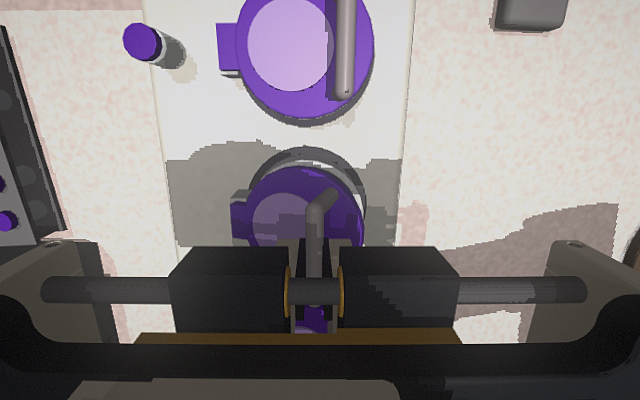

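View pics/d8c.png

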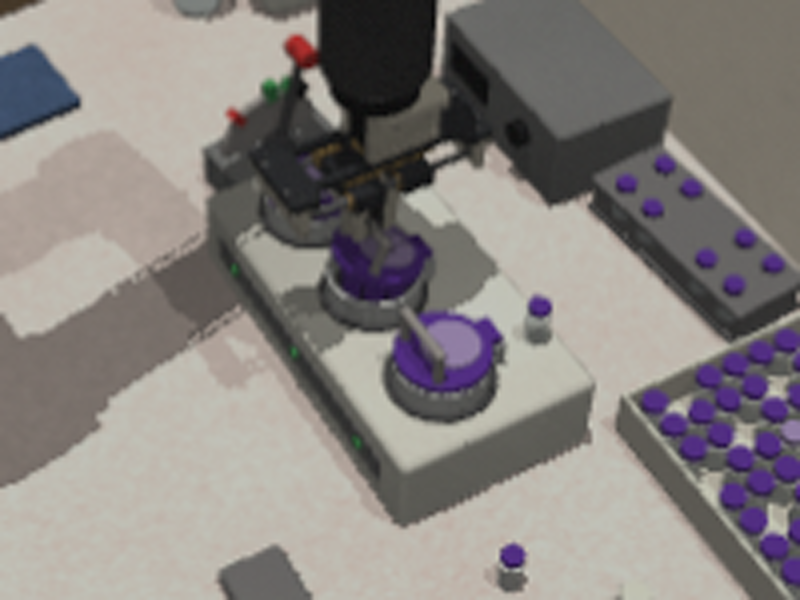

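```bash
python3 -m crank '[[[1,-5,-4.5,0,0],[1,-10.5,-8.5,0,0],[1,-16.5,-12,0,0],[1,-22,-14.5,0,0],[1,-24,-15.5,0,0],[1,-24,-15.5,0,0],[1,-24,-15.5,0,0],[1,-24,-15.5,0,0]]]'
python3 - <<'E'
from h import *
o=snap('wrist','w9'); print(o['tool_pos'],o['orientation'],o['clock'],o['force'],o['opening'],o['qvel'])
snap('side','d9'); snap('scene','s9')
im=cv2.imread('pics/d9.png')[150:300,240:440]; cv2.imwrite('pics/d9c.png',cv2.resize(im,None,fx=4,fy=4,interpolation=cv2.INTER_CUBIC))
im=cv2.imread('pics/s9.png')[130:280,210:410]; cv2.imwrite('pics/s9c.png',cv2.resize(im,None,fx=4,fy=4,interpolation=cv2.INTER_CUBIC))
E
```

```text
clock: 12.7
tool_pos: [0.535, -0.087, 0.1891]
orientation: [-90.0, 0.0, -178.8]
force: [-3.6, -0.4, 1.8]
opening: 0.0092
[ 0.53499656 -0.08699137  0.18912728] [-8.99952360e+01  1.67734198e-02 -1.78792065e+02] 12.7 [-3.59725828 -0.42460673  1.84984856] 0.009152737609467457 [-0.001335    0.03519022 -0.04292755 -0.01238376 -0.01747923  0.00487651]
```

View pics/w9.png

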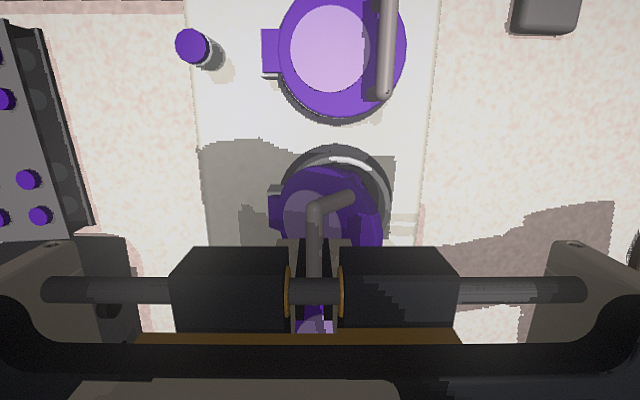

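View pics/d9c.png

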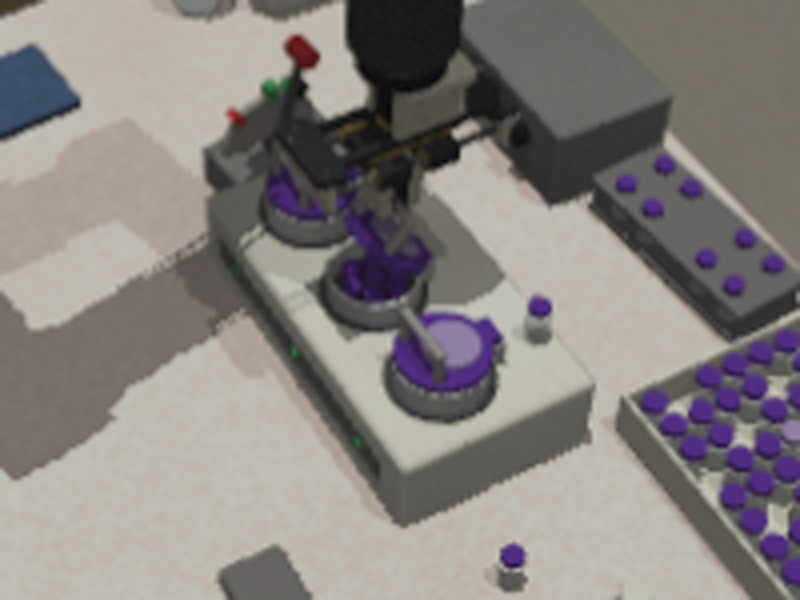

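View pics/s9c.png

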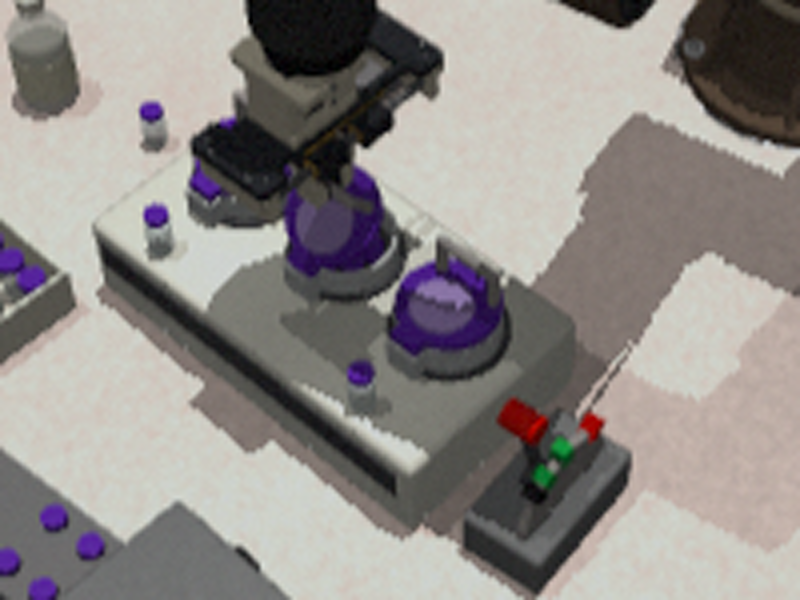

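Run:
```python
from h import *
p=[0.5454,0.1587,0.1112]
for c,(x,y,s) in dict(scene=(210,130,4),side=(240,150,4)).items():
  for th in(.83,.95,1.07): print(c,th,(proj(c,[[p[0]+.115*np.sin(th-.7)*np.cos(p[2]),p[1]+.115*np.sin(th-.7)*np.sin(p[2]),.05+.115*np.cos(th-.7)]])-[x,y])*s)
o=ctrl.get_obs();print(o['force'],o['opening'],o['tool_pos'])
```

```text
scene 0.83 [[538.71486702 406.37623323]]
scene 0.95 [[527.75940519 420.59891405]]
scene 1.07 [[517.01553141 435.74925058]]
side 0.83 [[287.64656127  55.64649639]]
side 0.95 [[299.2166916   52.49280741]]
side 1.07 [[310.34169873  50.76429632]]
[-3.93491726  0.01568061  2.64650116] 0.008610033141009936 [ 0.53497157 -0.08699746  0.18912544]
```

Run:
```python
from h import *
print(ctrl.close_job())
```

```text
the job is handed in; nothing more can be done
None
```

I set the lever in the green notch, found that the middle lid has the loose seat, and lifted it to about 41° open. I handed the job in at 12.7 s with the fingers still holding its bar.

- **Lever:** I caged the knob between the fingers and moved it along its arc. The last pictures from the scene and side cameras both put it at about 0.95–0.97 rad; the target is 0.95.
- **Taps:** The left lid stayed firm: 13 N built up within about 1 mm. The middle lid sank about 8 mm, at 4–5 N until it bottomed out. I did not tap the right lid, because the middle one was already clearly loose.
- **Lid angle:** The tool rose 36 mm and moved 40 mm away from the robot from where it gripped the bar. That puts the lid at about 0.70–0.73 rad; I worked this out from the tool's movement and did not measure the lid itself.
- **Final checks:** The gripper opening read about 9 mm on the 10 mm bar, with a steady contact force of about 4–5 N and the arm at rest. In the last pictures the other two lids were shut and the bystanders in view stood where they had been. I compared those by eye only.

No check failed. The one slight mismatch was the scene camera, whose knob position was about 1 pixel off the model, the same as before the throw.

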